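# Charge a sample bottle with grinding balls from a spouted scoop

### The arm

A 6-joint arm with a two-finger parallel gripper is mounted at the origin on the work surface. World frame = base frame: x ahead of the robot, y to its left, z up, the work surface at z = 0. Lengths are in m, angles in rad, forces in N, time in s.
With the tool pointing down it reaches from about 0.35 to 0.725 m from the base axis. Payload 4.3 kg.
Tool frame: the origin (TCP) lies midway between the tips of the shut fingers; the grasp point (between the pads) lies 19 mm behind it; z points along the fingers, y is the direction in which the jaws open and shut (so a half turn about z gives the same grasp; the last joint's range is limited). The gripper opens to 85 mm and grips with 20 to 120 N. Pads are 22 mm wide; open, the fingers measure 114 mm over their backs; the gripper's body (76 mm by 85 mm) begins 54 mm behind the grasp point. The pads swing forward as they close: fully open they stand 13 mm farther back than shut.
Start: joints at [1.206, 0.377, 0.081, 1.274, 0, 1.46], TCP at [0.145, 0.556, 0.231] pointing down, gripper open.
Joint ranges: [-2.72, 2.72], [-0.84, 1.66], [-1.02, 1.22], [-1.77, 2.12], [-1.37, 1.28], [-3.14, 3.14]. Speed limits (rad/s): [2.57, 2.57, 3.14, 3.14, 3.14, 3.14].

### API

Orientations are given as a 3x3 rotation matrix whose columns are the frame's x, y, z axes.
In Python, from bench import env gives the robot as it stands.
- The arm moves only by the tool move_arm, never from a script. Its argument "targets" is text: rows parted by semicolons, each of 6 numbers parted by spaces: the shift along the tool's x, y, z in m, then the turn, a rotation vector about the tool's x, y, z in rad. In form: tx ty tz ax ay az; .... A call has exactly 10 rows; each row is the pose to reach, as a shift and turn from the pose commanded when the call began, along the tool's axes at that moment; what a row does not reach only later rows make up. A row lasts 1/10 s, in which the tool goes at most 50 mm and 8.59 degrees, less where a joint would pass 70% of its speed; a pose out of reach is approached as far as the arm can. A call with a gripper value outside its range is refused whole. "hand" is the closure in counts, from 0 (fully open) to 255 (shut), set as the call begins (left out, the last holds). The fingers move at their own pace and stop on an object; "newtons" is the grip in N (left out, the last holds). Time passes only in rows, so rows that repeat a pose let the fingers close, or fill a call up. It gives the time, the measured TCP pose, the force and the opening at its end, in the units of the state.
- env.state(): the state, without advancing time (a new reading comes with each control period).
- env.grab_frame(name): name is "side" or "top" or "wrist"; returns a dict with "color" (480x640x3 uint8, red, green, blue), "z_map" (480x640 float32, m along the optical axis (not along the pixel's ray), 0 where there is no reading), "fx", "fy", "cx", "cy" (pixels), "dist_coeffs" ([k1, k2, p1, p2, k3] as OpenCV has them; the pictures are not rectified), "R" (3x3) and "t" (3): a world point X has camera coordinates R X + t. Camera axes: x right, y down, z forward; pixel columns grow to the right and rows downward; lengths in m; the calibration is good to about 2 mm. A picture is of the moment at which its call begins.
- env.hand_in(): hands the job in, once; it reports no verdict.
The state is a dict: "time": time; "q": joint angles; "qd": joint speeds; "effort": joint torques, N m; "tcp_pos": TCP position; "tcp_rot": TCP orientation; "wrist_force": force on the tool from outside, world axes, zero at the start; "wrist_torque": the same for the moment, N m; "gripper_width": finger opening in m.
Only numpy, scipy, OpenCV 4.12 (cv2) and the standard library are available. Lean on these libraries where they do the work, as an engineer would, in place of code of your own. Each camera call takes 0.05 s, during which the arm holds its last target.

### The job

Lift the spouted steel scoop, level so that its three white grinding balls stay in, and let it rest lightly (well under a kilogram of push) on the rim of the open glass bottle for a moment with the lip of its spout just inside the mouth; only then tilt it, keeping the lip inside the mouth, until all three balls have rolled into the bottle and none has missed. Then stand the empty scoop on its feet on its rubber mat again. Be gentle: leave the bottle upright about where it stands and the other vessels alone.

Things in the scene. Friction and masses are not known exactly. Their poses are not given: they have to be found in the camera images.
- scoop_handle (a point): Centre of the scoop's handle, with the scoop's axes: x towards the spout, z up. The handle is a black upright block over the trough, 44 mm along x, 14 mm thick across y, 45 mm tall; this point is at its mid height, 82 mm above the soles of the feet and 23 mm above the steel bridge that carries the handle (bridge 27 mm wide).
- scoop_lip (a point): Lower end of the lip of the spout, on the scoop's middle plane: 69 mm ahead of (x) and 52 mm below (z) the handle centre. The lip is a tongue 14 mm wide, 4 mm thick, that hangs 9 mm below the underside of the spout at its very end. The feet reach 30 mm lower than this point; the front foot is 54 mm behind it.
- scoop: The loose scoop, 0.22 kg: straight steel trough 153 mm long, 27 mm wide (inside 22), on two cross feet 56 mm wide. Its floor climbs 10 degrees to the open spout: the balls stay at the closed rear while it is level and roll out once the nose is tipped down more than 10 degrees. Origin at sole level, 10 mm behind and 82 mm below the handle centre; same axes.
- bottle_mouth (a point): Centre of the mouth of the open, uncapped clear glass bottle, at the height of the rim, 118 mm above the bench. Mouth 48 mm inside and 56 mm outside diameter, rim 4 mm wide, straight neck 26 mm tall, shoulder below it down to the 84 mm wide body. It stands loose, about 0.45 kg, and slides or tips if pushed sideways.
- bottle: The same open bottle; origin at the centre of its underside, z up.
- mat: Black rubber mat fixed to the bench, 220 x 120 x 4 mm, on which the scoop stands at the start with its x along the mat's x; origin at the centre of its underside, its top is 4 mm above the bench.
- jar: Bystander: closed amber jar, 72 mm wide, 72 mm tall, white cap. Origin at its underside.
- vial: Bystander: closed small plastic sample bottle, 42 mm wide, 75 mm tall, capped. Origin at its underside.
- dish: Bystander: empty white ceramic dish, 90 mm wide, 28 mm tall. Origin at its underside.
- ball1_center (a point): Centre of ball 1, a loose white ceramic ball of 18 mm diameter, 18 g; at the start the three lie in a row against the closed rear end of the scoop's trough (this one rearmost).
- ball2_center (a point): Centre of ball 2, a loose white ceramic ball of 18 mm diameter, 18 g; at the start the three lie in a row against the closed rear end of the scoop's trough.
- ball3_center (a point): Centre of ball 3, a loose white ceramic ball of 18 mm diameter, 18 g; at the start the three lie in a row against the closed rear end of the scoop's trough.
There are look-alikes about, which are no part of the job. Of the things like the bottle, leave any that is blue or pink; of the rest the smaller one is meant.

How it is judged:
On the way, in this order (a step that is already met when the one before it is completed fails the run):
1. the scoop, within 8 degrees of level and with all three balls still in it, rests lightly on the bottle (0.3 to 10 N) with the lip of its spout inside the mouth, for 0.3 s (horizontal distance between scoop_lip and bottle_mouth below 0.024 m and z of scoop_lip in the frame of bottle_mouth below -0.002 m and contact force between scoop and bottle between 0.3 and 10 N and angle between scoop_handle's own z axis and vertical below 0.14 rad and x of each of ball1_center, ball2_center, ball3_center in the frame of scoop below 0.065 m and distance between each of ball1_center, ball2_center, ball3_center and scoop below 0.09 m), for 0.3 s.
2. the scoop is tilted by more than 14 degrees and all three balls are down inside the bottle while the lip is still inside the mouth (horizontal distance between scoop_lip and bottle_mouth below 0.024 m and z of scoop_lip in the frame of bottle_mouth below -0.002 m and z of each of ball1_center, ball2_center, ball3_center in the frame of bottle_mouth below -0.03 m and horizontal distance between each of ball1_center, ball2_center, ball3_center and bottle_mouth below 0.042 m and angle between scoop_handle's own z axis and vertical above 0.25 rad), for 0.1 s.
At the end, for the whole second after the job is handed in: All three balls lie in the bottle; the bottle stands upright (within 3 degrees) and still, its mouth within 40 mm of where it was; the empty scoop stands still and upright on its feet on the mat, its middle within 80 mm along and 40 mm across of the mat's centre, either way round (z of each of ball1_center, ball2_center, ball3_center in the frame of bottle_mouth below -0.03 m and horizontal distance between each of ball1_center, ball2_center, ball3_center and bottle_mouth below 0.042 m and angle between each of bottle_mouth, scoop_handle's own z axis and vertical below 0.06 rad and distance of bottle_mouth from where it was at the start of the episode below 0.04 m and linear speed of each of bottle, scoop below 0.02 m/s and z of scoop in the frame of mat between 0.001 and 0.008 m and x of scoop in the frame of mat between -0.08 and 0.08 m and y of scoop in the frame of mat between -0.04 and 0.04 m); the robot touches nothing.
It fails at once if a ball falls onto the bench or the mat ((height (world z) of ball1_center below 0.0145 m and horizontal distance between ball1_center and bottle_mouth above 0.045 m) or (height (world z) of ball2_center below 0.0145 m and horizontal distance between ball2_center and bottle_mouth above 0.045 m) or (height (world z) of ball3_center below 0.0145 m and horizontal distance between ball3_center and bottle_mouth above 0.045 m)).
It fails at once if the scoop is pushed against the bottle with more than 25 N (contact force between scoop and bottle above 25 N).
It fails at once if the bottle is tipped by more than 12 degrees (angle between bottle_mouth's own z axis and vertical above 0.21 rad).
It fails at once if a bystander vessel is moved by more than 25 mm (distance of any of jar, vial, dish from where it was at the start of the episode above 0.025 m).
It also fails if it takes over 72 s, if anything falls off the work surface, if the arm or the gripper's body presses on something with over 40 N, if the wrist force passes 120 N, or if a joint passes its speed limit or range.

## Working session

There is one attempt and no reset: what is moved stays moved. The work goes in short steps, Python scripts to look and compute and a tool call to move; the robot and the scene stay as the last step left them, time stands still between calls to the robot, and variables do not carry over. Pictures are saved under pics/ and viewed, and the job is handed in when it is done.

Besides the shell and the picture viewer there is one more tool, called after "Call:" as name(argument=value, ...) on one line, values as JSON. move_arm: Moves the arm, as the interface text tells. Its arguments: {"type":"object","properties":{"targets":{"type":"string"},"hand":{"type":"number"},"newtons":{"type":"number"}},"required":["targets"]}

```bash
ls; mkdir -p pics
python3 - <<'E'
from bench import env
import cv2,numpy as np
s=env.state();print(s)
for n in("side","top","wrist"):
    f=env.grab_frame(n);cv2.imwrite(f"pics/{n}0.png",f["color"][:,:,::-1])
    print(n,f["fx"],f["cx"],f["cy"],f["dist_coeffs"],f["R"],f["t"])
E
```

```text
pics
{'time': 0.0, 'q': array([1.20567029e+00, 3.78074255e-01, 7.96255272e-02, 1.27438792e+00,
       1.08570642e-05, 1.46046990e+00]), 'qd': array([-3.91934886e-05, -1.01045195e-03,  3.70802828e-04,  1.21002754e-03,
       -5.67986233e-04,  9.96964779e-05]), 'effort': array([-5.13449195e-04, -4.63609707e+01,  2.69871461e+01,  2.08229508e-02,
       -2.79129381e-04, -8.13856161e-06]), 'tcp_pos': array([0.14470116, 0.55582184, 0.23035433]), 'tcp_rot': array([[-9.67713733e-01,  2.52050758e-01, -7.38672925e-04],
       [ 2.52051730e-01,  9.67711893e-01, -1.90194441e-03],
       [ 2.35436045e-04, -2.02672151e-03, -9.99997918e-01]]), 'wrist_force': array([-0.07313549,  0.46466998,  1.13667954]), 'wrist_torque': array([-0.05563877, -0.05768648, -0.06738506]), 'gripper_width': 0.08553769916094622}
side 557.3816691136861 324.85436353223054 251.08808494115934 [-0.13890419  0.          0.          0.          0.        ] [[ 0.68301906 -0.73019302  0.01741002]
 [-0.39905328 -0.3930247  -0.82842505]
 [ 0.61175276  0.55888258 -0.55982928]] [-0.28872515  0.27548423  0.81155832]
top 444.29223498146547 322.1836288400467 237.10747916034433 [-0.10945075  0.          0.          0.          0.        ] [[ 0.01454094 -0.99985004  0.00940504]
 [-0.99403814 -0.01547165 -0.10792965]
 [ 0.10805898 -0.00777957 -0.99411405]] [0.02487194 0.4528252  0.88097135]
wrist 416.44087305864406 316.2948952841737 231.9309752433517 [-0.01472533  0.          0.          0.          0.        ] [[ 0.25250314  0.96759189 -0.00284656]
 [ 0.93439648 -0.24307432  0.26041908]
 [ 0.25128747 -0.06841645 -0.96549148]] [-0.57432131 -0.03363121  0.37968326]
```

View pics/side0.png

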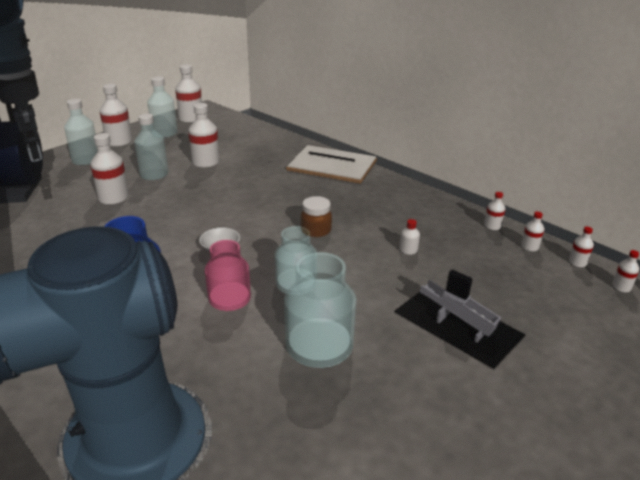

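View pics/top0.png

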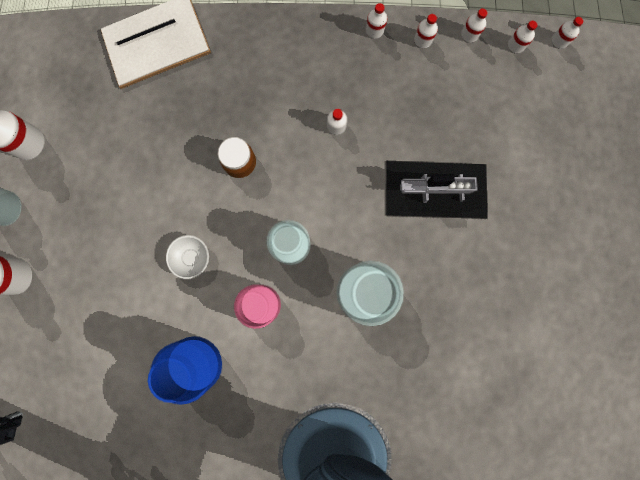

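View pics/wrist0.png

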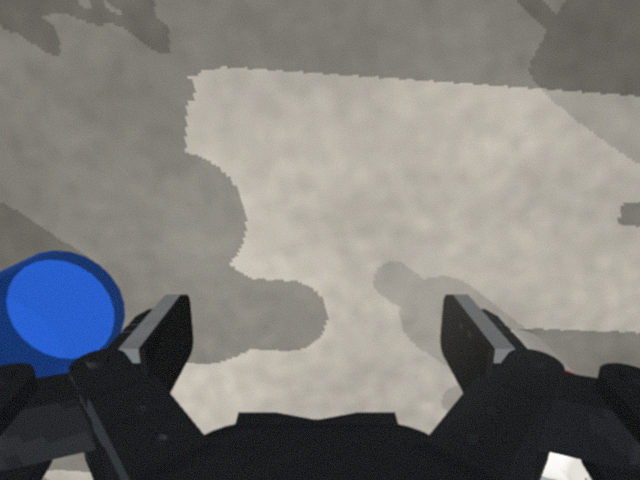

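Top view: the candidates for the bottle are clear (289,242), larger clear (371,294), pink (257,306) and blue (185,370). Of the non-blue, non-pink ones, the smaller is (289,242), about 43 px ≈ 84 mm wide. I'll confirm that in a crop and measure.

```bash
cat > h.py <<'E'
import numpy as np,cv2
from bench import env
def frame(n,f=None):
    return env.grab_frame(n)
def KD(f): return np.array([[f["fx"],0,f["cx"]],[0,f["fy"],f["cy"]],[0,0,1.]]),np.array(f["dist_coeffs"])
def ray(f,uv):
    K,D=KD(f);R=np.array(f["R"]);t=np.array(f["t"])
    p=cv2.undistortPoints(np.array(uv,float).reshape(-1,1,2),K,D).reshape(-1,2)
    d=np.c_[p,np.ones(len(p))]@R; o=-R.T@t
    return o,d
def onz(f,uv,z):
    o,d=ray(f,uv); return o+d*((z-o[2])/d[:,2])[:,None]
def proj(f,X):
    K,D=KD(f);R=np.array(f["R"]);t=np.array(f["t"])
    return cv2.projectPoints(np.array(X,float).reshape(-1,1,3),cv2.Rodrigues(R)[0],t,K,D)[0].reshape(-1,2)
def tri(f1,u1,f2,u2):
    o1,d1=ray(f1,u1);o2,d2=ray(f2,u2);d1=d1[0]/np.linalg.norm(d1);d2=d2[0]/np.linalg.norm(d2)
    s=np.linalg.lstsq(np.c_[d1,-d2],o2-o1,rcond=None)[0]
    a=o1+s[0]*d1;b=o2+s[1]*d2;return (a+b)/2,np.linalg.norm(a-b)
def cloud(f):
    z=f["z_map"];v,u=np.nonzero(z>0);K,D=KD(f)
    p=cv2.undistortPoints(np.c_[u,v].astype(float).reshape(-1,1,2),K,D).reshape(-1,2)
    C=np.c_[p,np.ones(len(p))]*z[v,u][:,None]
    P=np.full(z.shape+(3,),np.nan);P[v,u]=(C-np.array(f["t"]))@np.array(f["R"]);return P
def crop(f,x0,x1,y0,y1,k,name):
    cv2.imwrite(name,cv2.resize(f["color"][y0:y1,x0:x1,::-1],None,fx=k,fy=k,interpolation=cv2.INTER_CUBIC))
E
python3 - <<'E'
from h import *
import pickle
T=frame("top");S=frame("side");pickle.dump((T,S),open("f0.pkl","wb"))
a=cv2.resize(T["color"][210:330,235:415],None,fx=4,fy=4,interpolation=2)[:,:,::-1];cv2.imwrite("pics/cA.png",a)
crop(T,380,495,155,225,6,"pics/cB.png")
crop(S,260,370,215,370,3.8,"pics/cC.png")
crop(S,390,530,260,370,5,"pics/cD.png")
P=cloud(T)
for y in range(166,212,4): print(y,[int(1000*z) if z==z else -1 for z in P[y,396:484:4,2]])
m=P[166:172,390:484].reshape(-1,3);print(np.nanmedian(m[:,2]))
E
```

```text
166 [0, 5, 5, 3, 3, 3, 6, 0, 2, 3, 4, 2, 0, 4, 4, 3, 3, 1, 4, 4, 3, 4]
170 [6, 0, 3, 2, 2, 5, 2, 3, 6, 4, 3, 4, 2, 5, 5, 2, 0, 3, 2, 1, 2, 2]
174 [3, 2, 4, 1, 4, 3, 1, 29, 2, 5, 1, 6, 5, 103, 107, 1, 20, 4, 1, 0, 4, 3]
178 [4, 3, 3, 3, 3, 3, 3, 28, 61, 102, 108, 107, 108, 107, 107, 50, 47, 47, 47, 45, 1, 1]
182 [2, 3, 44, 42, 40, 41, 40, 35, 74, 99, 100, 99, 101, 97, 42, 34, 41, 31, 34, 38, 2, 2]
186 [3, 36, 43, 40, 41, 41, 35, 39, 69, 66, 69, 62, 59, 40, 44, 37, 44, 32, 39, 32, 48, 1]
190 [3, 36, 44, 42, 40, 39, 37, 37, 63, 60, 62, 57, 57, 52, 50, 53, 50, 46, 47, 46, 4, 8]
194 [3, 3, 0, 4, 4, 1, 6, 21, 32, 6, 3, 1, 0, 2, 3, 2, 11, 3, 1, 2, 0, 5]
198 [2, 4, 5, 5, 2, 3, 4, 17, 31, 4, 5, 3, 5, 2, 4, 5, 8, 16, 4, 6, 2, 6]
202 [4, 2, 3, 1, 3, 5, 5, 9, 1, 0, 2, 2, 1, 3, 6, 3, 4, 4, 4, 3, 5, 5]
206 [3, 1, 4, 4, 4, 5, 3, 3, 3, 2, 2, 5, 3, 3, 2, 1, 2, 2, 2, 1, 5, 3]
210 [0, 4, 3, 1, 0, 5, 1, 2, 4, 4, 4, 4, 5, 3, 5, 5, 5, 2, 2, 4, 2, 2]
0.0034885748587643937
```

View pics/cA.png

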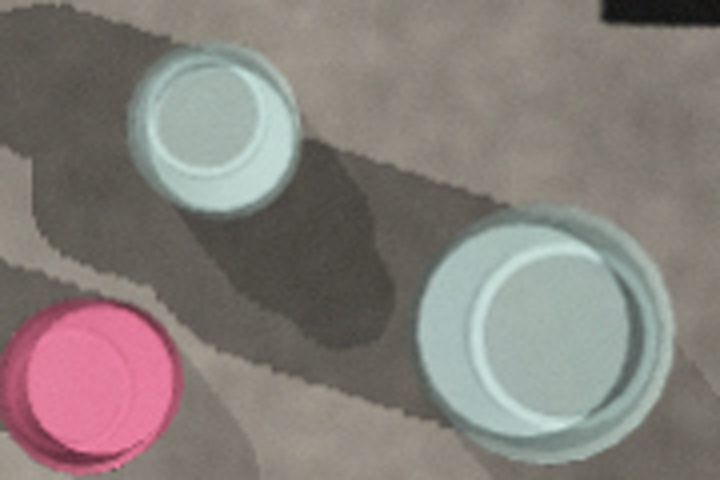

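View pics/cB.png

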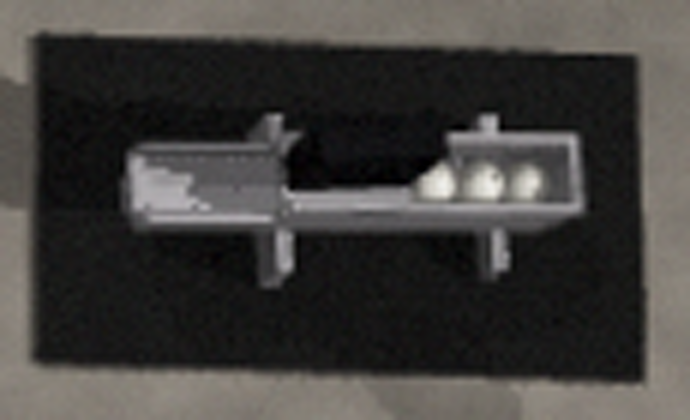

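View pics/cC.png

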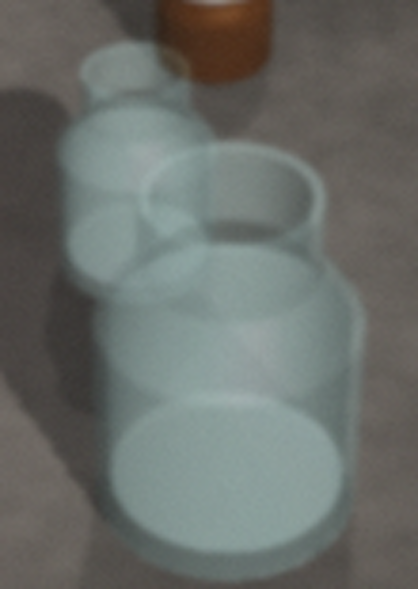

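View pics/cD.png

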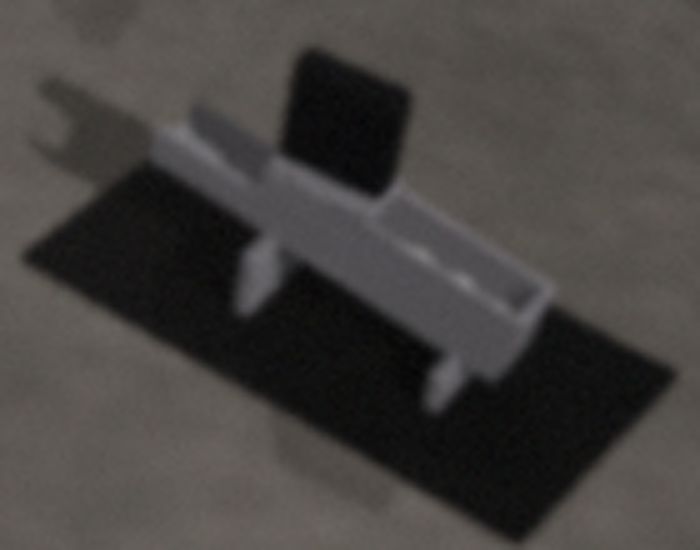

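Run:
```python
from h import *
import pickle
T,S=pickle.load(open("f0.pkl","rb"))
P=cloud(T);Q=cloud(S)
H=np.r_[P[150:225,380:495].reshape(-1,3)]
h=H[H[:,2]>0.085];print("handle top from depth",h.shape,np.median(h,0),h.min(0),h.max(0))
b=Q[250:370,390:530].reshape(-1,3);b=b[b[:,2]>0.08];print("side handle",b.shape,b.min(0),b.max(0))
# mat
C=T["color"].astype(int);m=((C.max(2)<45)).astype(np.uint8);m[:150]=0;m[230:]=0;m[:,:370]=0;m[:,500:]=0
cnt=max(cv2.findContours(m,0,1)[0],key=cv2.contourArea);r=cv2.minAreaRect(cv2.convexHull(cnt));bx=cv2.boxPoints(r)
w=onz(T,bx,.004);print("mat",w,w.mean(0),np.linalg.norm(w[0]-w[1]),np.linalg.norm(w[1]-w[2]))
# balls
hsv=cv2.cvtColor(T["color"],cv2.COLOR_RGB2HSV);mb=((C.min(2)>150)).astype(np.uint8)[175:200,440:475]
n,l,st,ce=cv2.connectedComponentsWithStats(mb);print(st,ce+[440,175])
# bottle rims candidates
for nm,f,uv in(("top",T,(287,239.5)),("side",S,(295.5,234))): print(nm,onz(f,[uv],.118))
print(tri(T,(287,239.5),S,(295.5,234)))
print("body",onz(T,[(267.5,242),(310,242)],.0))
mouth=onz(T,[(287,239.5)],.118)[0]
th=np.linspace(0,2*np.pi,60)
for f,n,z in((T,"pics/ovT.png",(230,350,200,290)),(S,"pics/ovS.png",(260,340,215,310))):
    x0,x1,y0,y1=z;k=6;im=cv2.resize(f["color"][y0:y1,x0:x1,::-1],None,fx=k,fy=k,interpolation=2)
    for r,zz,c in((.028,.118,(0,0,255)),(.024,.118,(0,255,255)),(.042,0,(255,0,0)),(.028,.092,(0,255,0))):
        p=proj(f,np.c_[mouth[0]+r*np.cos(th),mouth[1]+r*np.sin(th),0*th+zz])
        cv2.polylines(im,[np.int32((p-[x0,y0]+.5)*k)],True,c,1)
    cv2.imwrite(n,im)
```

```text
handle top from depth (220, 3) [ 0.55837537 -0.19475792  0.10630747] [ 0.55223026 -0.21808303  0.08514507] [ 0.56905941 -0.17433115  0.11047911]
side handle (397, 3) [ 0.55102441 -0.22114102  0.08002856] [ 0.56912161 -0.17598642  0.10847541]
mat [[ 0.50388496 -0.09872584  0.004     ]
 [ 0.62113362 -0.10257577  0.004     ]
 [ 0.62069574 -0.32520532  0.004     ]
 [ 0.50167478 -0.31749987  0.004     ]] [ 0.56184728 -0.2110017   0.004     ] 0.11731184872110628 0.22262998205984152
[[  0   0  35  25 786]
 [ 20   0   3   3   6]
 [ 10   8   6   5  23]
 [ 18   8   6   5  23]
 [ 26   8   4   5  15]
 [  0  14   5   1   5]
 [  9  14   1   1   1]
 [ 14  14  16   1  16]] [[456.81170483 187.16157761]
 [461.16666667 176.16666667]
 [452.56521739 185.17391304]
 [460.39130435 185.30434783]
 [467.53333333 185.33333333]
 [442.         189.        ]
 [449.         189.        ]
 [461.5        189.        ]]
top [[0.4368346  0.09654606 0.118     ]]
side [[0.4362801  0.09227598 0.118     ]]
(array([0.43800263, 0.09586695, 0.11556535]), np.float64(0.0025087604304193777))
body [[0.44297881 0.14570922 0.        ]
 [0.44436947 0.05680759 0.        ]]
```

View pics/ovT.png

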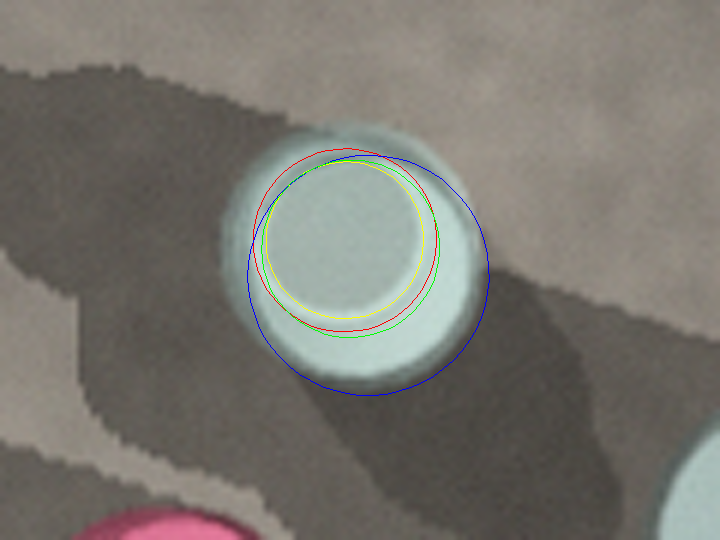

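View pics/ovS.png

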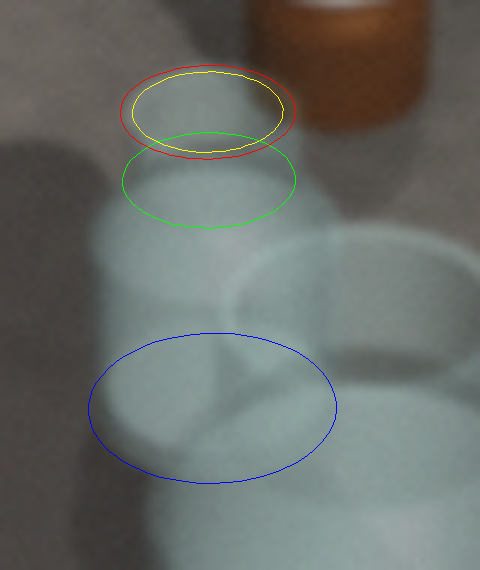

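Run:
```python
from h import *
import pickle
T,S=pickle.load(open("f0.pkl","rb"))
def en(f,x0,x1,y0,y1,k):
    g=cv2.cvtColor(f["color"],cv2.COLOR_RGB2GRAY)[y0:y1,x0:x1]
    g=cv2.resize(g,None,fx=k,fy=k,interpolation=2);return cv2.createCLAHE(4,(4,4)).apply(g)
a=en(S,270,330,222,262,10);b=en(T,264,316,216,268,8)
cv2.imwrite("pics/enS.png",a);cv2.imwrite("pics/enT.png",b)
```

```text
(no output)
```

View pics/enS.png

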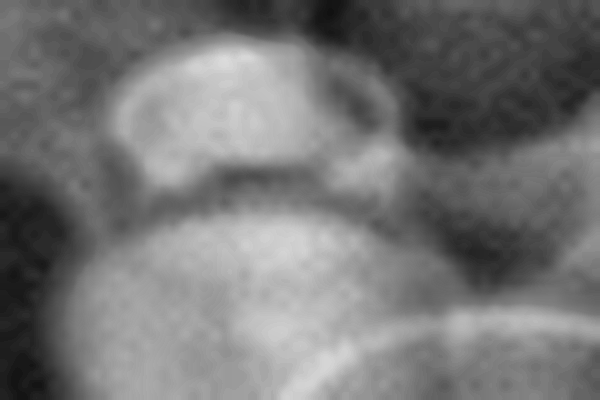

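View pics/enT.png

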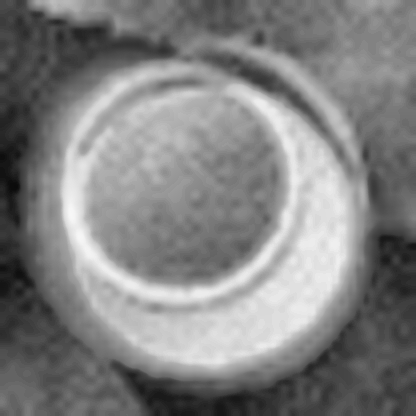

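Run:
```python
from h import *
import pickle
T,S=pickle.load(open("f0.pkl","rb"))
print(onz(T,[(286.5,238.7)],.118),onz(S,[(295,232.8)],.118),tri(T,(286.5,238.7),S,(295,232.8)))
# scoop axis: trough edge corners from top crop B (rim height?), balls
g=lambda x,y:(380+(x+.5)/6-.5,155+(y+.5)/6-.5)
print("front/rear trough corners z~.05", onz(T,[g(128,150),g(128,222),g(583,137),g(585,208)],.05))
P=cloud(T)
h=P[150:225,380:495].reshape(-1,3);h=h[(h[:,2]>.1)];r=cv2.minAreaRect(np.float32(h[:,:2]*1000));print(r)
Q=cloud(S)
big=Q[250:370,280:360].reshape(-1,3);print("big",np.nanmax(big[:,2]))
R=P[260:330,335:408].reshape(-1,3);R=R[R[:,2]>.02];print(R.shape, R.max(0) if len(R) else 0)
# handle via side silhouette centre
print(proj(S,[[.561,-.196,.086]]),proj(S,[[.561,-.196,.109]]))
```

```text
[[0.43828775 0.09749285 0.118     ]] [[0.43861746 0.09603163 0.118     ]] (array([0.43880359, 0.09711606, 0.11740462]), np.float64(0.001236809699342708))
front/rear trough corners z~.05 [[ 0.56910094 -0.12562942  0.05      ]
 [ 0.54434093 -0.12540087  0.05      ]
 [ 0.57753189 -0.28294642  0.05      ]
 [ 0.5527793  -0.28281966  0.05      ]]
((560.8778686523438, -196.68397521972656), (15.145051956176758, 43.00010681152344), 3.372516632080078)
big 0.169952391017361
(2245, 3) [0.40082657 0.00072413 0.17272433]
[[457.36754042 282.90696233]] [[459.32765233 272.62380102]]
```

```bash
cat >> h.py <<'E'
from scipy.spatial.transform import Rotation as Ro
def down(yaw,pitch=0):
    """tool x along heading yaw(deg), z down, then nose pitched down by pitch deg (about tool y)"""
    a=np.radians(yaw);x=np.array([np.cos(a),np.sin(a),0]);z=np.array([0,0,-1.]);y=np.cross(z,x)
    return np.c_[x,y,z]@Ro.from_euler('y',-np.radians(pitch)).as_matrix()
def rel(p1,R1,p0=None,R0=None):
    s=env.state()
    if p0 is None:p0=s["tcp_pos"];R0=s["tcp_rot"]
    return np.r_[R0.T@(np.array(p1)-p0),Ro.from_matrix(R0.T@R1).as_rotvec()]
E
python3 - <<'E'
from h import *
print(down(90,20)[:,0])
print(rel([.33,.20,.30],down(130)).round(3))
E
```

```text
[ 5.75395780e-17  9.39692621e-01 -3.42020143e-01]
[-0.269 -0.298 -0.069 -0.001  0.     0.618]
```

Call:
move_arm(targets="-0.02 -0.02 -0.05 0 0 0.06; -0.05 -0.06 -0.07 0 0 0.12; -0.08 -0.09 -0.07 0 0 0.19; -0.11 -0.12 -0.07 0 0 0.25; -0.14 -0.155 -0.07 0 0 0.32; -0.17 -0.19 -0.07 0 0 0.39; -0.2 -0.22 -0.07 0 0 0.46; -0.23 -0.255 -0.07 0 0 0.53; -0.25 -0.28 -0.07 0 0 0.58; -0.27 -0.3 -0.07 0 0 0.62", hand=0, newtons=60)

```text
time: 1.25
tcp_pos: [0.3308, 0.1963, 0.3014]
tcp_rot: [[-0.639, 0.769, 0.0], [0.769, 0.639, 0.0], [-0.0, 0.0, -1.0]]
wrist_force: [0.9, 0.7, 0.6]
gripper_width: 0.0856
```

Run:
```python
from h import *
s=env.state();print(s["time"],s["tcp_pos"],s["q"])
print(rel([.561,-.197,.20],down(93.2)).round(3))
```

```text
1.25 [0.33080608 0.19628172 0.30141763] [ 3.70255409e-01 -2.21377497e-02 -2.28069917e-01  1.36462017e+00
 -7.29666165e-05  1.24820926e+00]
[-0.45  -0.074  0.101  0.     0.     0.637]
```

Call:
move_arm(targets="-0.045 -0.007 0 0 0 0.06; -0.09 -0.015 0 0 0 0.13; -0.135 -0.022 0 0 0 0.19; -0.18 -0.03 0 0 0 0.25; -0.225 -0.037 0.01 0 0 0.32; -0.27 -0.044 0.03 0 0 0.38; -0.315 -0.052 0.05 0 0 0.45; -0.36 -0.06 0.07 0 0 0.51; -0.405 -0.067 0.09 0 0 0.57; -0.45 -0.074 0.1 0 0 0.637")

```text
time: 2.25
tcp_pos: [0.562, -0.1961, 0.1991]
tcp_rot: [[-0.056, 0.998, -0.002], [0.998, 0.056, 0.001], [0.002, -0.002, -1.0]]
wrist_force: [0.1, 0.8, 0.6]
gripper_width: 0.0855
```

Run:
```python
from h import *
import pickle
W=frame("wrist");T=frame("top");pickle.dump((W,T),open("f1.pkl","wb"))
s=env.state();print(s["time"],s["tcp_pos"],s["q"])
cv2.imwrite("pics/w1.png",W["color"][:,:,::-1])
P=cloud(W);h=P.reshape(-1,3);h=h[(h[:,2]>.098)&(h[:,2]<.118)&(abs(h[:,0]-.561)<.04)&(abs(h[:,1]+.197)<.06)]
print(len(h),np.median(h,0),cv2.minAreaRect(np.float32(h[:,:2]*1000)))
for z,p in((.1085,(.561,-.197)),):print(proj(W,[[*p,z]]))
```

```text
2.35 [ 0.56322858 -0.19902702  0.19759508] [-4.45215074e-01  4.35804449e-01  8.20384633e-02  1.21958570e+00
 -1.19076228e-03  1.07218468e+00]
1714 [ 0.56117092 -0.19349548  0.10829771] ((561.1271362304688, -195.14752197265625), (13.733402252197266, 43.0766716003418), 3.375084638595581)
[[315.06807118 239.05814497]]
```

View pics/w1.png

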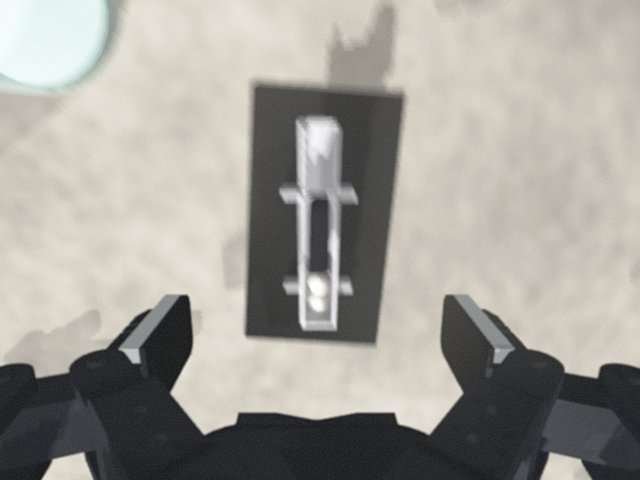

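Wrist view: the scoop is centred between the fingers (handle about (318,225)), with the balls at (318,285-300). The wrist camera agrees with the top view to 1-2 mm.

Call:
move_arm(targets="0 0 0.01 0 0 0; 0 0 0.02 0 0 0; 0 0 0.03 0 0 0; 0 0 0.04 0 0 0; 0 0 0.05 0 0 0; 0 0 0.06 0 0 0; 0 0 0.065 0 0 0; 0 0 0.07 0 0 0; 0 0 0.07 0 0 0; 0 0 0.07 0 0 0")

```text
time: 3.35
tcp_pos: [0.5625, -0.1948, 0.1314]
tcp_rot: [[-0.059, 0.998, 0.0], [0.998, 0.059, -0.0], [-0.0, 0.0, -1.0]]
wrist_force: [0.2, 0.3, 0.9]
gripper_width: 0.0854
```

Run:
```python
from h import *
s=env.state();print(s["time"],s["tcp_pos"],s["tcp_rot"])
print(rel([.561,-.196,.071],down(93.4)).round(4))
```

```text
3.35 [ 0.56247586 -0.19479817  0.13142737] [[-5.89039430e-02  9.98263614e-01  2.86442167e-04]
 [ 9.98263654e-01  5.89039533e-02 -2.76924569e-05]
 [-4.45169482e-05  2.84313610e-04 -9.99999959e-01]]
[-0.0011 -0.0016  0.0604  0.0003  0.     -0.0004]
```

Call:
move_arm(targets="-0.001 -0.0015 0.01 0 0 0; -0.001 -0.0015 0.02 0 0 0; -0.001 -0.0015 0.03 0 0 0; -0.001 -0.0015 0.04 0 0 0; -0.001 -0.0015 0.05 0 0 0; -0.001 -0.0015 0.055 0 0 0; -0.001 -0.0015 0.06 0 0 0; -0.001 -0.0015 0.06 0 0 0; -0.001 -0.0015 0.06 0 0 0; -0.001 -0.0015 0.06 0 0 0")

```text
time: 4.35
tcp_pos: [0.5613, -0.1959, 0.0718]
tcp_rot: [[-0.059, 0.998, 0.001], [0.998, 0.059, -0.0], [-0.0, 0.001, -1.0]]
wrist_force: [0.0, 0.3, 0.9]
gripper_width: 0.0852
```

Run:
```python
from h import *
W=frame("wrist");S=frame("side");
s=env.state();print(s["time"],s["tcp_pos"],s["wrist_force"])
cv2.imwrite("pics/w2.png",W["color"][:,:,::-1]);crop(S,370,540,200,370,3.5,"pics/s2.png")
```

```text
4.45 [ 0.56127822 -0.19591119  0.07177666] [ 1.12869618  0.90636265 -0.23912271]
```

View pics/w2.png

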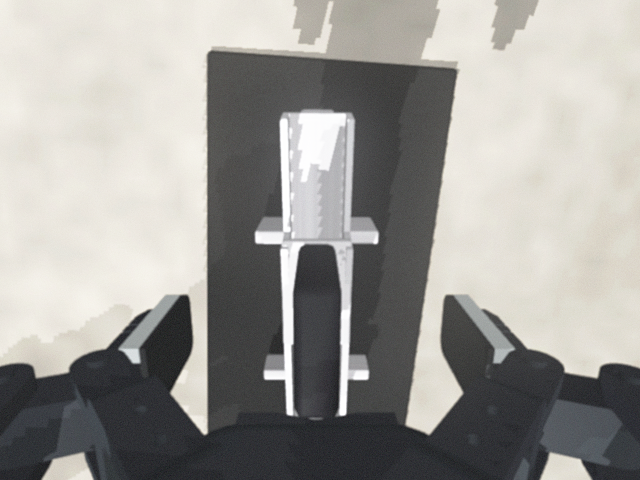

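View pics/s2.png

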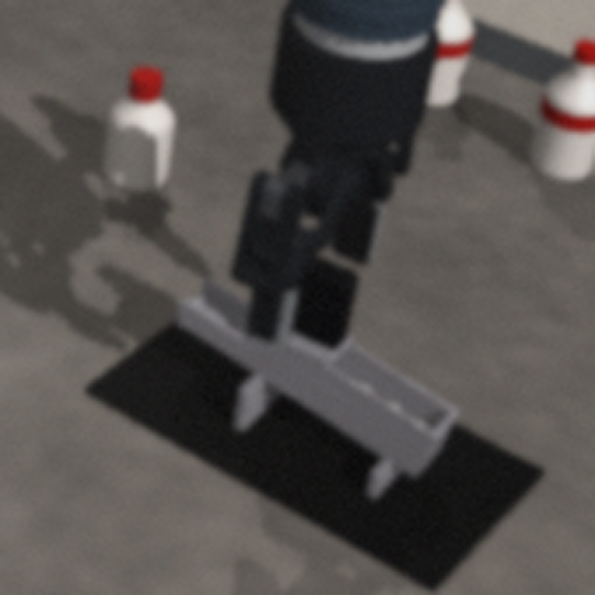

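Call:
move_arm(targets="0 0 0 0 0 0; 0 0 0 0 0 0; 0 0 0 0 0 0; 0 0 0 0 0 0; 0 0 0 0 0 0; 0 0 0 0 0 0; 0 0 0 0 0 0; 0 0 0 0 0 0; 0 0 0 0 0 0; 0 0 0 0 0 0", hand=255, newtons=80)

```text
time: 5.45
tcp_pos: [0.561, -0.1958, 0.0713]
tcp_rot: [[-0.059, 0.998, 0.0], [0.998, 0.059, 0.0], [0.0, 0.0, -1.0]]
wrist_force: [-1.0, 0.2, 2.0]
gripper_width: 0.013
```

Run:
```python
from h import *
W=frame("wrist");s=env.state();print(s["time"],s["tcp_pos"],s["wrist_force"],s["wrist_torque"],s["gripper_width"])
cv2.imwrite("pics/w3.png",W["color"][:,:,::-1])
```

```text
5.5 [ 0.56098306 -0.19576357  0.07137391] [0.60736743 0.69867387 0.88671205] [0.04498802 0.05219005 0.03751649] 0.013417002301038126
```

View pics/w3.png

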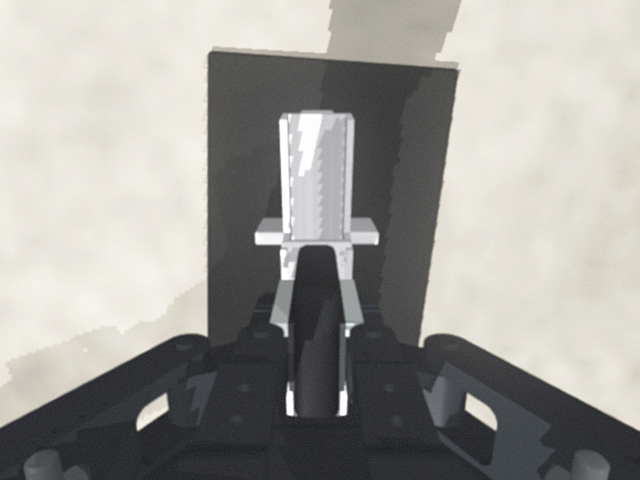

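Call:
move_arm(targets="0 0 -0.003 0 0 0; 0 0 -0.01 0 0 0; 0 0 -0.02 0 0 0; 0 0 -0.032 0 0 0; 0 0 -0.045 0 0 0; 0 0 -0.058 0 0 0; 0 0 -0.071 0 0 0; 0 0 -0.084 0 0 0; 0 0 -0.097 0 0 0; 0 0 -0.11 0 0 0")

```text
time: 6.5
tcp_pos: [0.5611, -0.1958, 0.183]
tcp_rot: [[-0.059, 0.998, 0.001], [0.998, 0.059, -0.0], [-0.0, 0.001, -1.0]]
wrist_force: [-1.2, 0.4, -3.4]
gripper_width: 0.0131
```

Call:
move_arm(targets="0 0 -0.013 0 0 0; 0 0 -0.026 0 0 0; 0 0 -0.038 0 0 0; 0 0 -0.048 0 0 0; 0 0 -0.056 0 0 0; 0 0 -0.062 0 0 0; 0 0 -0.066 0 0 0; 0 0 -0.068 0 0 0; 0 0 -0.07 0 0 0; 0 0 -0.07 0 0 0")

```text
time: 7.5
tcp_pos: [0.5608, -0.1957, 0.2512]
tcp_rot: [[-0.059, 0.998, -0.0], [0.998, 0.059, 0.0], [0.0, -0.0, -1.0]]
wrist_force: [0.2, 0.6, -2.7]
gripper_width: 0.0132
```

Run:
```python
from h import *
W=frame("wrist");S=frame("side");s=env.state();print(s["time"],s["tcp_pos"],s["wrist_force"],s["wrist_torque"],s["gripper_width"],s["tcp_rot"])
cv2.imwrite("pics/w4.png",W["color"][:,:,::-1]);crop(S,360,560,120,320,3,"pics/s4.png")
u=np.array([np.cos(np.radians(125)),np.sin(np.radians(125)),0]);m=np.array([.4385,.097,.118])
lip=m-.010*u;p=lip-.069*u;p[2]=.25;print(p,rel(p,down(125)).round(3))
# spout end in wrist frame vs expected lip
P=cloud(W);Pt=(P-s["tcp_pos"])@s["tcp_rot"];
mm=(abs(Pt[...,1])<.009)&(Pt[...,2]<.05)&(Pt[...,2]>0)&(Pt[...,0]>.03);q=Pt[mm];print(len(q),np.percentile(q[:,0],[90,98,100]),np.polyfit(q[:,0],q[:,2],1))
```

```text
7.6 [ 0.56075019 -0.19568964  0.25093693] [-0.24187434 -0.66015936 -3.72362398] [ 0.07215569  0.0398527  -0.00072009] 0.013052747552239726 [[-5.89566304e-02  9.98260420e-01 -4.99201977e-04]
 [ 9.98260469e-01  5.89568139e-02  3.61171904e-04]
 [ 3.89974975e-04 -4.77040121e-04 -9.99999810e-01]]
[0.48381254 0.03228699 0.25      ] [ 0.232 -0.063  0.001 -0.    -0.001 -0.552]
4227 [0.06586253 0.06890999 0.06979201] [-0.15917208  0.0359687 ]
```

View pics/w4.png

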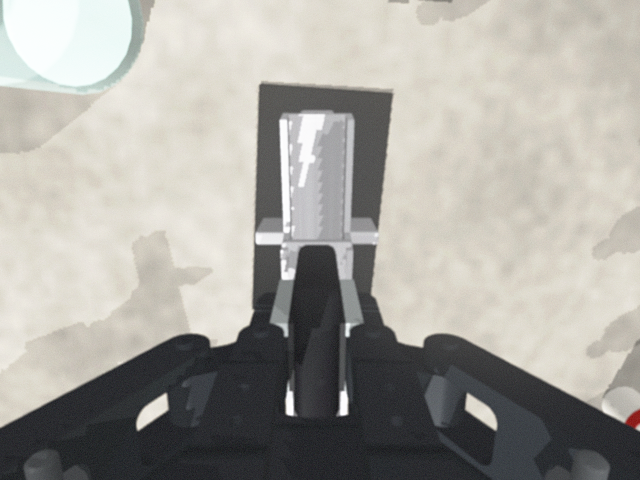

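View pics/s4.png

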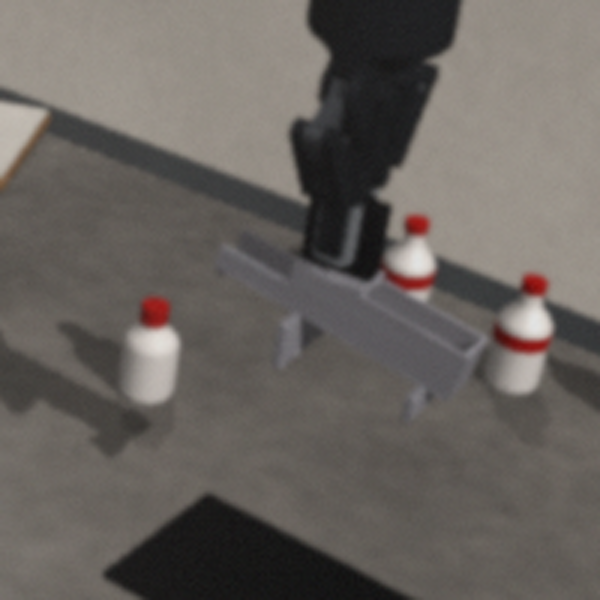

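Call:
move_arm(targets="0.001 0 0 0 0 0; 0.003 -0.001 0 0 0 -0.01; 0.007 -0.002 0 0 0 -0.02; 0.013 -0.004 0 0 0 -0.04; 0.021 -0.006 0 0 0 -0.06; 0.03 -0.008 0 0 0 -0.08; 0.04 -0.011 0 0 0 -0.1; 0.051 -0.014 0 0 0 -0.125; 0.062 -0.017 0 0 0 -0.15; 0.073 -0.02 0 0 0 -0.175")

```text
time: 8.6
tcp_pos: [0.5362, -0.123, 0.2514]
tcp_rot: [[-0.234, 0.972, 0.0], [0.972, 0.234, 0.0], [0.0, 0.0, -1.0]]
wrist_force: [-1.1, 0.2, -3.8]
gripper_width: 0.0126
```

Run:
```python
from h import *
s=env.state();print(s["time"],s["tcp_pos"]);
print(rel([.4838,.0323,.25],down(125)).round(3))
```

```text
8.6 [ 0.5362201  -0.12297448  0.2513754 ]
[ 0.163 -0.015  0.001  0.    -0.    -0.374]
```

Call:
move_arm(targets="0.011 -0.001 0 0 0 -0.025; 0.022 -0.002 0 0 0 -0.05; 0.033 -0.003 0 0 0 -0.075; 0.044 -0.004 0 0 0 -0.1; 0.055 -0.005 0 0 0 -0.125; 0.065 -0.006 0 0 0 -0.15; 0.075 -0.007 0 0 0 -0.175; 0.085 -0.008 0 0 0 -0.195; 0.095 -0.009 0 0 0 -0.22; 0.105 -0.01 0 0 0 -0.24")

```text
time: 9.6
tcp_pos: [0.5023, -0.0235, 0.2513]
tcp_rot: [[-0.458, 0.889, 0.0], [0.889, 0.458, 0.0], [0.0, 0.0, -1.0]]
wrist_force: [0.2, -0.1, -3.6]
gripper_width: 0.013
```

Run:
```python
from h import *
s=env.state();print(s["time"],s["tcp_pos"]);
print(rel([.4838,.0323,.25],down(125)).round(3))
```

```text
9.6 [ 0.502293   -0.02348005  0.25130532]
[ 0.058  0.009  0.001  0.    -0.    -0.135]
```

Call:
move_arm(targets="0.01 0.002 0 0 0 -0.022; 0.019 0.003 0 0 0 -0.044; 0.027 0.004 0 0 0 -0.065; 0.034 0.005 0 0 0 -0.085; 0.04 0.006 0 0 0 -0.1; 0.046 0.007 0 0 0 -0.113; 0.051 0.008 0 0 0 -0.123; 0.055 0.009 0 0 0 -0.13; 0.057 0.009 0 0 0 -0.135; 0.058 0.009 0 0 0 -0.135")

```text
time: 10.6
tcp_pos: [0.4841, 0.0316, 0.2513]
tcp_rot: [[-0.572, 0.82, 0.0], [0.82, 0.572, -0.0], [-0.0, 0.0, -1.0]]
wrist_force: [0.6, 0.1, -3.4]
gripper_width: 0.013
```

Run:
```python
from h import *
import pickle
W=frame("wrist");S=frame("side");T=frame("top");s=env.state();pickle.dump((W,S,T,s),open("f5.pkl","wb"))
print(s["time"],s["tcp_pos"],s["tcp_rot"][:,0],s["wrist_force"],s["q"])
th=np.linspace(0,2*np.pi,60);m=[.4385,.097]
im=W["color"][:,:,::-1].copy()
for r,c in((.028,(0,0,255)),(.024,(0,255,255))):
    p=proj(W,np.c_[m[0]+r*np.cos(th),m[1]+r*np.sin(th),0*th+.118]);cv2.polylines(im,[np.int32(p)],True,c,1)
cv2.imwrite("pics/w5.png",W["color"][:,:,::-1]);cv2.imwrite("pics/w5o.png",im);crop(T,240,440,120,320,3,"pics/t5.png")
```

```text
10.75 [0.48413089 0.03135544 0.25128438] [-5.71893376e-01  8.20327960e-01 -7.11851200e-05] [ 0.88092633  0.39999736 -2.71148033] [-6.61526086e-02  1.89121487e-01 -1.23124287e-01  1.25847674e+00
 -3.20999023e-05  8.95831638e-01]
```

View pics/w5.png

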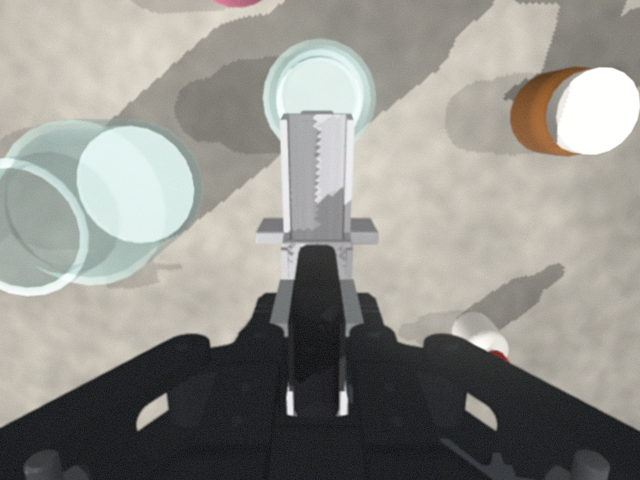

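View pics/w5o.png

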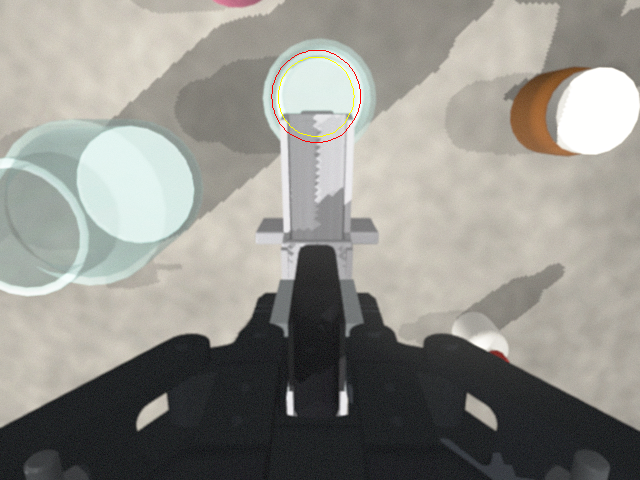

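View pics/t5.png

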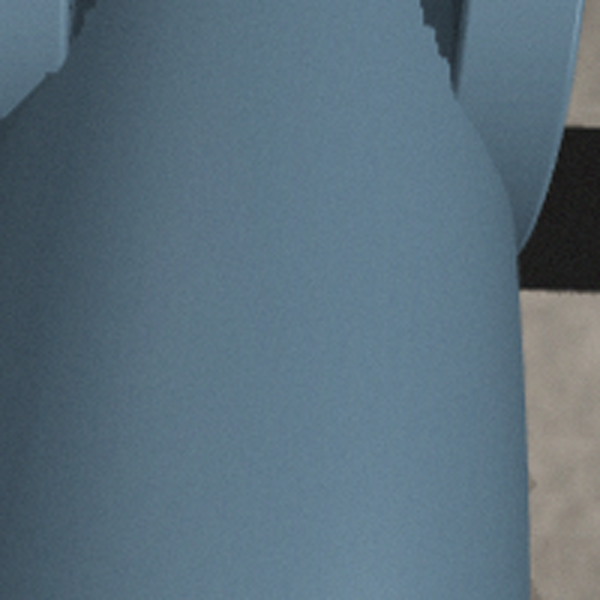

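Run:
```python
from h import *
import pickle
W,S,T,s=pickle.load(open("f5.pkl","rb"))
m=[.4385,.097];th=np.linspace(0,2*np.pi,90)
im=cv2.resize(W["color"][35:155,255:385,::-1],None,fx=6,fy=6,interpolation=2)
for r,c in((.028,(0,0,255)),(.024,(0,255,255))):
    p=proj(W,np.c_[m[0]+r*np.cos(th),m[1]+r*np.sin(th),0*th+.118]);cv2.polylines(im,[np.int32((p-[255,35]+.5)*6)],True,c,1)
cv2.imwrite("pics/w5z.png",im)
```

```text
(no output)
```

View pics/w5z.png

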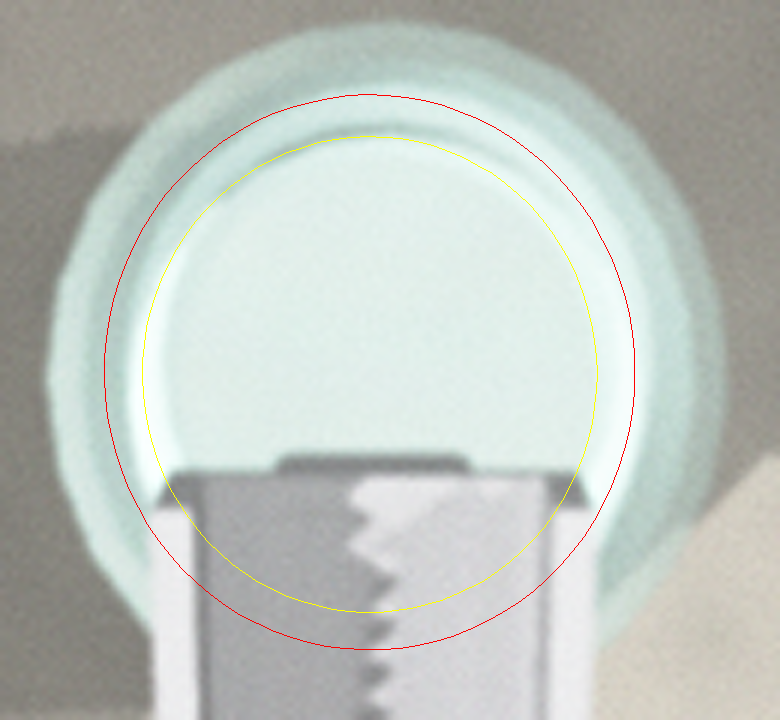

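Run:
```python
from h import *
s=env.state()
print(s["tcp_pos"],rel([.4843,.0333,.160],down(125)).round(4))
```

```text
[0.48413089 0.03135544 0.25128438] [ 0.0015  0.0012  0.0913  0.      0.0001 -0.0021]
```

Call:
move_arm(targets="0.0005 0.0005 0.006 0 0 0; 0.001 0.001 0.016 0 0 0; 0.0015 0.001 0.028 0 0 0; 0.0015 0.001 0.04 0 0 0; 0.0015 0.001 0.052 0 0 0; 0.0015 0.001 0.063 0 0 0; 0.0015 0.001 0.072 0 0 0; 0.0015 0.001 0.079 0 0 0; 0.0015 0.001 0.084 0 0 0; 0.0015 0.001 0.086 0 0 0")

```text
time: 11.75
tcp_pos: [0.4838, 0.0333, 0.1648]
tcp_rot: [[-0.572, 0.82, -0.001], [0.82, 0.572, 0.0], [0.0, -0.0, -1.0]]
wrist_force: [-0.4, -0.2, -2.9]
gripper_width: 0.0133
```

Run:
```python
from h import *
import pickle
W=frame("wrist");S=frame("side");s=env.state();pickle.dump((W,S,s),open("f6.pkl","wb"))
print(s["time"],s["tcp_pos"],s["tcp_rot"][:,0],s["wrist_force"])
cv2.imwrite("pics/w6.png",cv2.resize(W["color"][:240,200:440,::-1],None,fx=2.5,fy=2.5));crop(S,230,430,150,320,3.5,"pics/s6.png")
```

```text
11.85 [0.48406592 0.03328437 0.16522709] [-5.72067316e-01  8.20206668e-01  8.39495023e-05] [ 0.26260513  0.28850432 -3.53682506]
```

View pics/w6.png

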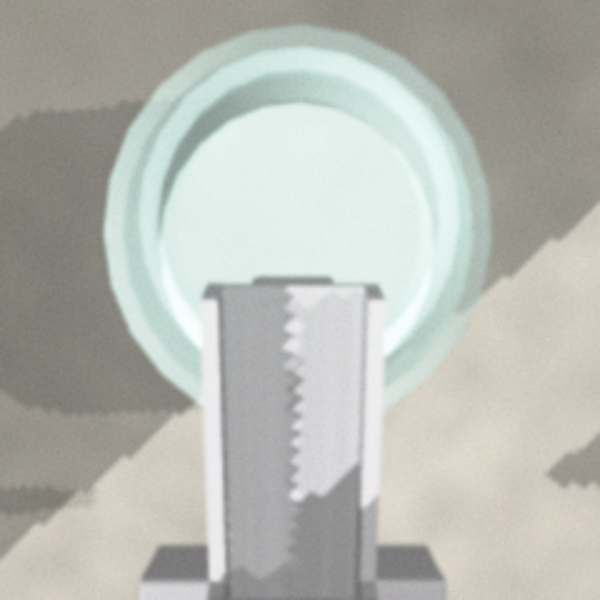

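View pics/s6.png

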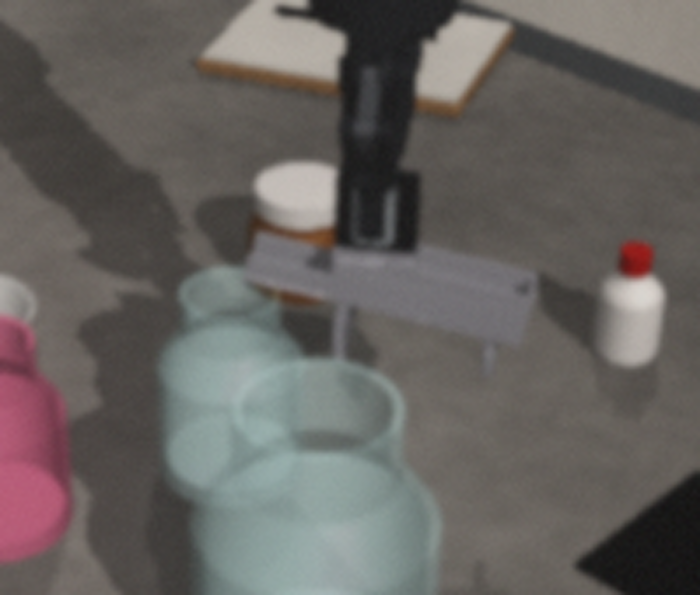

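Wrist zoom: the lip end is at (293,280) and the mouth centre at about (303,215), so the lip is 11 mm behind centre with a small lateral error. Lowering towards contact.

Call:
move_arm(targets="0 0.001 0.002 0 0 0; 0 0.001 0.004 0 0 0; 0 0.001 0.006 0 0 0; 0 0.001 0.008 0 0 0; 0 0.001 0.009 0 0 0; 0 0.001 0.01 0 0 0; 0 0.001 0.011 0 0 0; 0 0.001 0.011 0 0 0; 0 0.001 0.011 0 0 0; 0 0.001 0.011 0 0 0")

```text
time: 12.85
tcp_pos: [0.4849, 0.0338, 0.1544]
tcp_rot: [[-0.572, 0.82, 0.0], [0.82, 0.572, 0.0], [-0.0, 0.0, -1.0]]
wrist_force: [0.6, 0.5, -3.7]
gripper_width: 0.0129
```

```bash
cat > st.py <<'E'
from h import *
F=[]
for i in range(3):
    s=env.state();F.append(np.r_[s["wrist_force"],s["wrist_torque"]]);f=env.grab_frame("wrist")
s=env.state();F.append(np.r_[s["wrist_force"],s["wrist_torque"]]);print(round(s["time"],2),s["tcp_pos"].round(4),np.mean(F,0).round(2))
E
python3 st.py
```

```text
13.0 [0.4849 0.0339 0.1544] [-0.02  0.4  -3.43  0.04  0.02  0.02]
```

Call:
move_arm(targets="0 0 0.0005 0 0 0; 0 0 0.001 0 0 0; 0 0 0.0015 0 0 0; 0 0 0.002 0 0 0; 0 0 0.0025 0 0 0; 0 0 0.003 0 0 0; 0 0 0.003 0 0 0; 0 0 0.003 0 0 0; 0 0 0.003 0 0 0; 0 0 0.003 0 0 0")

```text
time: 14.0
tcp_pos: [0.4849, 0.0338, 0.1513]
tcp_rot: [[-0.572, 0.82, 0.0], [0.82, 0.572, 0.0], [0.0, 0.0, -1.0]]
wrist_force: [-0.7, -0.2, -4.3]
gripper_width: 0.013
```

```bash
python3 st.py
```

```text
14.15 [0.4849 0.0338 0.1513] [-0.15  0.04 -3.3   0.02  0.03 -0.03]
```

Call:
move_arm(targets="0 0 0.0003 0 0 0; 0 0 0.0006 0 0 0; 0 0 0.0009 0 0 0; 0 0 0.0012 0 0 0; 0 0 0.0015 0 0 0; 0 0 0.0015 0 0 0; 0 0 0.0015 0 0 0; 0 0 0.0015 0 0 0; 0 0 0.0015 0 0 0; 0 0 0.0015 0 0 0")

```text
time: 15.15
tcp_pos: [0.4849, 0.0338, 0.1498]
tcp_rot: [[-0.572, 0.82, 0.0], [0.82, 0.572, 0.0], [-0.0, 0.0, -1.0]]
wrist_force: [0.3, -0.7, -2.8]
gripper_width: 0.013
```

```bash
python3 st.py
```

```text
15.3 [0.4849 0.0339 0.1498] [ 0.25 -0.45 -3.2   0.04  0.01  0.01]
```

Call:
move_arm(targets="0 0 0.0003 0 0 0; 0 0 0.0006 0 0 0; 0 0 0.0009 0 0 0; 0 0 0.0012 0 0 0; 0 0 0.0012 0 0 0; 0 0 0.0012 0 0 0; 0 0 0.0012 0 0 0; 0 0 0.0012 0 0 0; 0 0 0.0012 0 0 0; 0 0 0.0012 0 0 0")

```text
time: 16.3
tcp_pos: [0.4851, 0.0338, 0.1488]
tcp_rot: [[-0.572, 0.82, 0.001], [0.82, 0.572, -0.0], [-0.0, 0.0, -1.0]]
wrist_force: [-1.3, -0.7, 2.3]
gripper_width: 0.0132
```

```bash
python3 st.py
```

```text
16.45 [0.4851 0.0338 0.1488] [-1.1  -0.9   3.51  0.06  0.45  0.07]
```

Call:
move_arm(targets="0 0 -0.0003 0 0 0; 0 0 -0.0003 0 0 0; 0 0 -0.0003 0 0 0; 0 0 -0.0003 0 0 0; 0 0 -0.0003 0 0 0; 0 0 -0.0003 0 0 0; 0 0 -0.0003 0 0 0; 0 0 -0.0003 0 0 0; 0 0 -0.0003 0 0 0; 0 0 -0.0003 0 0 0")

```text
time: 17.45
tcp_pos: [0.485, 0.0338, 0.1489]
tcp_rot: [[-0.572, 0.82, 0.0], [0.82, 0.572, 0.0], [-0.0, 0.0, -1.0]]
wrist_force: [1.0, -2.3, 2.8]
gripper_width: 0.0135
```

```bash
python3 st.py
python3 - <<'E'
from h import *
import pickle
W=frame("wrist");S=frame("side");s=env.state();pickle.dump((W,S,s),open("f7.pkl","wb"))
cv2.imwrite("pics/w7.png",cv2.resize(W["color"][:240,200:440,::-1],None,fx=2.5,fy=2.5));crop(S,250,410,190,310,4.8,"pics/s7.png")
E
```

```text
17.6 [0.485  0.0338 0.149 ] [ 0.62 -1.41  2.2  -0.02  0.09  0.03]
```

View pics/w7.png

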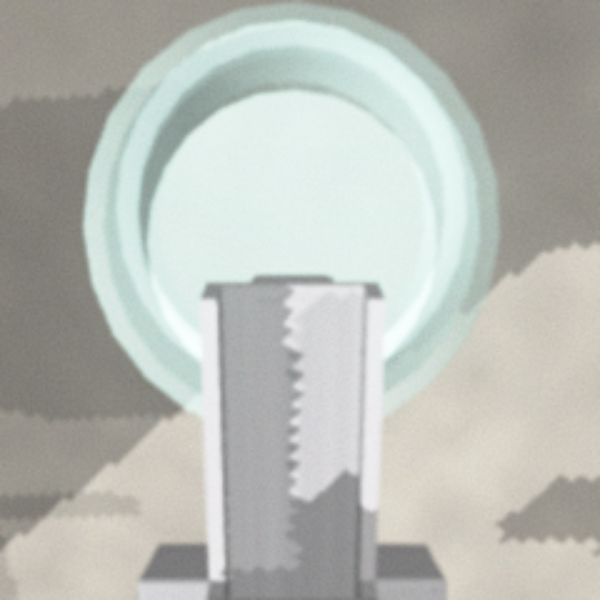

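View pics/s7.png

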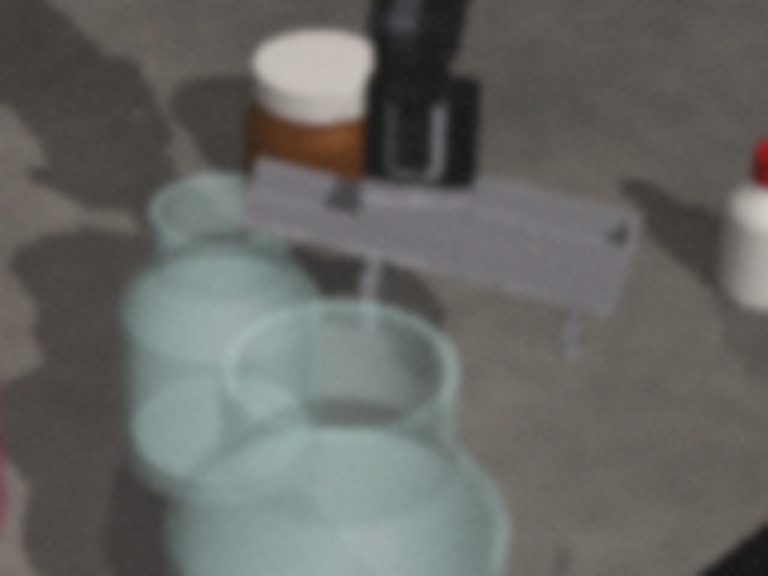

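```bash
cat > tilt.py <<'E'
from h import *
import sys
P0=np.array([.485,.0338,.149]);R0=down(125);c=np.array([.055,0,.0308])
up=.0015
def pose(th,sh):
    R=R0@Ro.from_euler('y',-np.radians(th)).as_matrix()
    return P0+R0@(c+[sh,0,-up])-R@c,R
s=env.state();a,b,n=float(sys.argv[1]),float(sys.argv[2]),10
print(round(s["time"],2),"tilt now",np.degrees(np.arccos(-s["tcp_rot"][2,2])).round(2))
for i in range(1,n+1):
    th=a+(b-a)*i/n
    print(i,th,rel(*pose(th,.004*min(th/15,1))).round(4))
E
python3 tilt.py 0 8
```

```text
17.7 tilt now 0.01
1 0.8 [ 0.0006  0.     -0.0023  0.0002 -0.0139 -0.0019]
2 1.6 [ 0.0013  0.     -0.0031  0.0002 -0.0278 -0.0019]
3 2.4 [ 0.0019  0.     -0.0039  0.0002 -0.0418 -0.0019]
4 3.2 [ 0.0026  0.     -0.0046  0.0001 -0.0558 -0.0019]
5 4.0 [ 0.0033  0.     -0.0053  0.0001 -0.0697 -0.0019]
6 4.8 [ 0.004   0.     -0.0061  0.0001 -0.0837 -0.0019]
7 5.6 [ 0.0047  0.     -0.0068  0.0001 -0.0977 -0.0019]
8 6.4 [ 5.400e-03  0.000e+00 -7.500e-03  1.000e-04 -1.116e-01 -1.900e-03]
9 7.2 [ 6.200e-03  0.000e+00 -8.200e-03  1.000e-04 -1.256e-01 -1.900e-03]
10 8.0 [ 6.900e-03  0.000e+00 -8.900e-03  1.000e-04 -1.395e-01 -1.900e-03]
```

Call:
move_arm(targets="0 0 -0.0015 0 0 0; 0.0006 0 -0.0024 0 -0.014 0; 0.0015 0 -0.0034 0 -0.032 0; 0.0025 0 -0.0045 0 -0.052 0; 0.0033 0 -0.0053 0 -0.07 0; 0.0042 0 -0.0063 0 -0.087 0; 0.005 0 -0.0071 0 -0.103 0; 0.0058 0 -0.0078 0 -0.117 0; 0.0065 0 -0.0085 0 -0.13 0; 0.0069 0 -0.0089 0 -0.14 0")

```text
time: 18.7
tcp_pos: [0.4808, 0.0396, 0.1579]
tcp_rot: [[-0.566, 0.82, 0.08], [0.812, 0.572, -0.115], [-0.14, 0.0, -0.99]]
wrist_force: [-0.9, 0.8, -2.6]
gripper_width: 0.0129
```

```bash
python3 st.py; python3 tilt.py 8 13
```

```text
18.85 [0.4808 0.0396 0.1578] [-0.31  0.16 -3.2   0.24  0.16  0.  ]
18.85 tilt now 8.02
1 8.5 [ 0.0002  0.0001 -0.0005 -0.0001 -0.0083 -0.0016]
2 9.0 [ 0.0006  0.0001 -0.001  -0.0001 -0.0171 -0.0016]
3 9.5 [ 0.001   0.0001 -0.0015 -0.0002 -0.0258 -0.0016]
4 10.0 [ 0.0014  0.0001 -0.002  -0.0002 -0.0345 -0.0016]
5 10.5 [ 0.0018  0.0001 -0.0025 -0.0002 -0.0432 -0.0016]
6 11.0 [ 0.0023  0.0001 -0.003  -0.0002 -0.052  -0.0016]
7 11.5 [ 0.0027  0.0001 -0.0034 -0.0002 -0.0607 -0.0016]
8 12.0 [ 0.0031  0.0001 -0.0039 -0.0002 -0.0694 -0.0016]
9 12.5 [ 0.0036  0.0001 -0.0044 -0.0002 -0.0781 -0.0016]
10 13.0 [ 0.004   0.0001 -0.0049 -0.0002 -0.0869 -0.0016]
```

Call:
move_arm(targets="0.0002 0 -0.0005 0 -0.009 0; 0.0006 0 -0.001 0 -0.017 0; 0.001 0 -0.0015 0 -0.026 0; 0.0014 0 -0.002 0 -0.035 0; 0.0018 0 -0.0025 0 -0.043 0; 0.0023 0 -0.003 0 -0.052 0; 0.0027 0 -0.0034 0 -0.061 0; 0.003 0 -0.0037 0 -0.066 0; 0.0032 0 -0.004 0 -0.072 0; 0.0034 0 -0.0042 0 -0.075 0")

```text
time: 19.85
tcp_pos: [0.4786, 0.0428, 0.1615]
tcp_rot: [[-0.559, 0.82, 0.122], [0.801, 0.572, -0.175], [-0.214, 0.0, -0.977]]
wrist_force: [-0.1, -0.1, -3.4]
gripper_width: 0.0132
```

```bash
python3 st.py; python3 tilt.py 12.4 16
python3 - <<'E'
from h import *
W=frame("wrist");cv2.imwrite("pics/w8.png",cv2.resize(W["color"][:300,200:440,::-1],None,fx=2,fy=2))
E
```

```text
20.0 [0.4787 0.0428 0.1615] [-0.3   0.34 -3.36  0.33  0.26  0.  ]
20.0 tilt now 12.32
1 12.76 [ 0.0005  0.0001 -0.0005 -0.0003 -0.0077 -0.0018]
2 13.120000000000001 [ 0.0008  0.0001 -0.0009 -0.0003 -0.014  -0.0018]
3 13.48 [ 0.0011  0.0001 -0.0012 -0.0003 -0.0203 -0.0018]
4 13.84 [ 0.0014  0.0001 -0.0016 -0.0003 -0.0266 -0.0018]
5 14.200000000000001 [ 0.0017  0.0001 -0.002  -0.0003 -0.0328 -0.0018]
6 14.56 [ 0.002   0.0001 -0.0023 -0.0003 -0.0391 -0.0018]
7 14.92 [ 0.0023  0.0001 -0.0027 -0.0004 -0.0454 -0.0018]
8 15.280000000000001 [ 0.0025  0.0001 -0.003  -0.0004 -0.0517 -0.0018]
9 15.64 [ 0.0027  0.0001 -0.0034 -0.0004 -0.058  -0.0018]
10 16.0 [ 0.0029  0.0001 -0.0037 -0.0004 -0.0643 -0.0018]
```

View pics/w8.png

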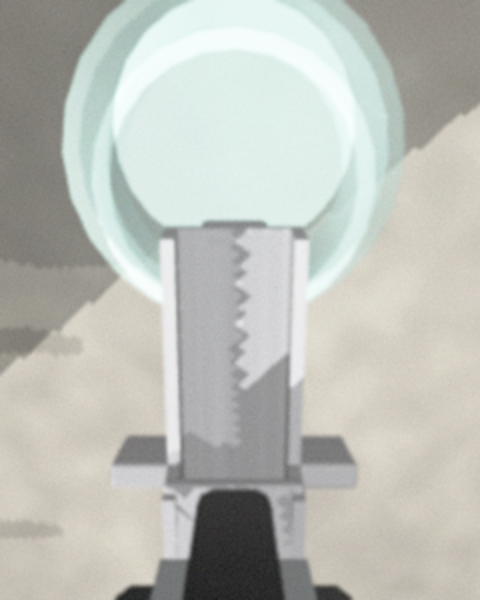

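Call:
move_arm(targets="0.0004 0 -0.0005 0 -0.008 0; 0.0008 0 -0.0009 0 -0.014 0; 0.0011 0 -0.0012 0 -0.02 0; 0.0014 0 -0.0016 0 -0.027 0; 0.0017 0 -0.002 0 -0.033 0; 0.002 0 -0.0023 0 -0.039 0; 0.0023 0 -0.0027 0 -0.045 0; 0.0025 0 -0.003 0 -0.052 0; 0.0027 0 -0.0034 0 -0.058 0; 0.0029 0 -0.0037 0 -0.064 0")

```text
time: 21.05
tcp_pos: [0.4766, 0.0457, 0.1645]
tcp_rot: [[-0.55, 0.82, 0.158], [0.788, 0.572, -0.226], [-0.276, 0.0, -0.961]]
wrist_force: [0.9, 0.4, -3.6]
gripper_width: 0.0134
```

```bash
python3 st.py; python3 tilt.py 16 20
python3 - <<'E'
from h import *
W=frame("wrist");cv2.imwrite("pics/w9.png",cv2.resize(W["color"][:300,200:440,::-1],None,fx=2,fy=2))
E
```

```text
21.2 [0.4765 0.0458 0.1645] [-0.06  0.1  -3.18  0.39  0.25  0.02]
21.2 tilt now 15.98
1 16.4 [ 0.0001  0.0001 -0.0004 -0.0004 -0.0073 -0.0016]
2 16.8 [ 0.0004  0.0001 -0.0007 -0.0004 -0.0143 -0.0016]
3 17.2 [ 0.0006  0.0001 -0.0011 -0.0004 -0.0212 -0.0016]
4 17.6 [ 0.0008  0.0001 -0.0015 -0.0004 -0.0282 -0.0016]
5 18.0 [ 0.001   0.0001 -0.0019 -0.0004 -0.0352 -0.0016]
6 18.4 [ 0.0013  0.0001 -0.0023 -0.0004 -0.0422 -0.0016]
7 18.8 [ 0.0015  0.     -0.0026 -0.0004 -0.0492 -0.0016]
8 19.2 [ 0.0017  0.     -0.003  -0.0004 -0.0561 -0.0016]
9 19.6 [ 0.002   0.     -0.0034 -0.0004 -0.0631 -0.0016]
10 20.0 [ 0.0022  0.     -0.0037 -0.0004 -0.0701 -0.0016]
```

View pics/w9.png

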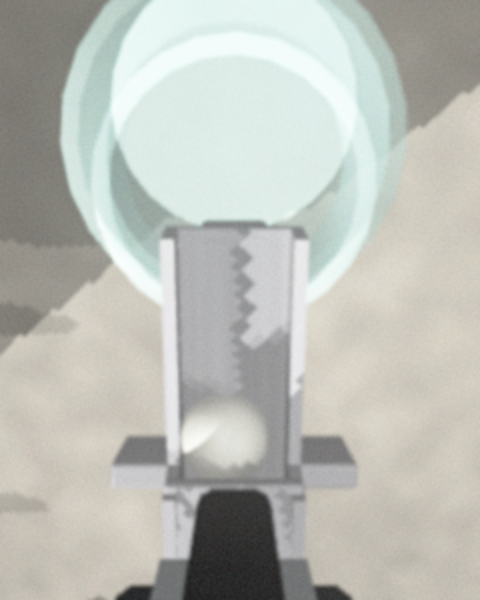

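A ball has appeared at (230,430) and is rolling down the trough. I'll hold the tilt and let it roll.

Call:
move_arm(targets="0 0 0 0 0 0; 0 0 0 0 0 0; 0 0 0 0 0 0; 0 0 0 0 0 0; 0 0 0 0 0 0; 0 0 0 0 0 0; 0 0 0 0 0 0; 0 0 0 0 0 0; 0 0 0 0 0 0; 0 0 0 0 0 0")

```text
time: 22.25
tcp_pos: [0.4766, 0.0457, 0.1645]
tcp_rot: [[-0.55, 0.82, 0.158], [0.789, 0.572, -0.226], [-0.275, 0.0, -0.961]]
wrist_force: [0.4, -0.4, -2.6]
gripper_width: 0.013
```

```bash
python3 st.py; python3 tilt.py 16 20|tail -1
python3 - <<'E'
from h import *
W=frame("wrist");cv2.imwrite("pics/w10.png",cv2.resize(W["color"][:300,200:440,::-1],None,fx=2,fy=2))
E
```

```text
22.4 [0.4766 0.0457 0.1645] [-0.02 -0.13 -3.12  0.34  0.24 -0.03]
10 20.0 [ 0.0023  0.0001 -0.0038 -0.0005 -0.0702 -0.0018]
```

View pics/w10.png

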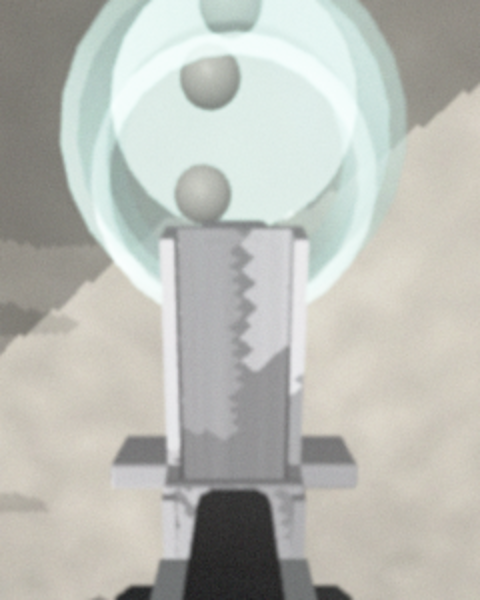

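All three balls are on the bottle's floor, seen at (230,5), (210,75) and (203,192). I'll hold briefly, then withdraw.

Call:
move_arm(targets="0 0 0 0 0 0; 0 0 0 0 0 0; 0 0 0 0 0 0; 0 0 0 0 0 0; 0 0 0 0 0 0; 0 0 0 0 0 0; 0 0 0 0 0 0; 0 0 0 0 0 0; 0 0 0 0 0 0; 0 0 0 0 0 0")

```text
time: 23.45
tcp_pos: [0.4766, 0.0457, 0.1645]
tcp_rot: [[-0.55, 0.82, 0.158], [0.789, 0.572, -0.226], [-0.275, 0.0, -0.961]]
wrist_force: [0.3, 0.1, -3.1]
gripper_width: 0.0131
```

Run:
```python
from h import *
W=frame("wrist");cv2.imwrite("pics/w11.png",cv2.resize(W["color"][:300,200:440,::-1],None,fx=2,fy=2))
s=env.state();print(s["time"])
p=s["tcp_pos"]
print("straight up .08",rel(p+[0,0,.1],s["tcp_rot"]).round(4))
print("up level",rel(p+[0,0,.1],down(125)).round(4))
```

```text
23.5
straight up .08 [-0.0275  0.     -0.0961  0.      0.      0.    ]
up level [-2.75e-02  0.00e+00 -9.61e-02 -2.00e-04  2.79e-01 -1.90e-03]
```

View pics/w11.png

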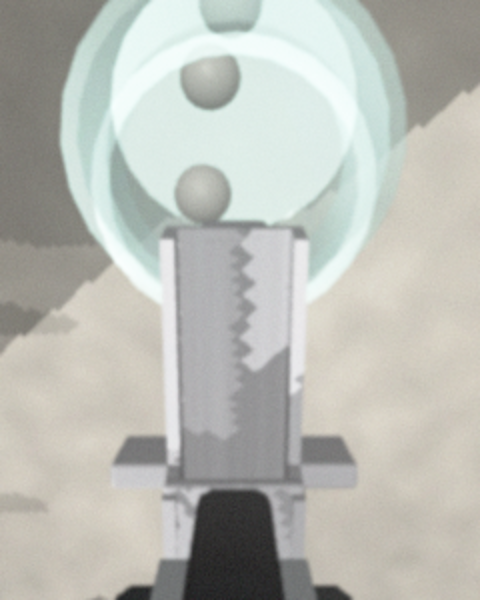

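Call:
move_arm(targets="-0.0014 0 -0.005 0 0 0; -0.004 0 -0.014 0 0 0; -0.0066 0 -0.023 0 0 0; -0.0092 0 -0.032 0 0 0; -0.012 0 -0.042 0 0.03 0; -0.015 0 -0.053 0 0.08 0; -0.018 0 -0.064 0 0.13 0; -0.0215 0 -0.075 0 0.18 0; -0.0245 0 -0.086 0 0.23 0; -0.0275 0 -0.096 0 0.279 0")

```text
time: 24.5
tcp_pos: [0.4771, 0.0455, 0.2661]
tcp_rot: [[-0.572, 0.82, 0.001], [0.82, 0.572, 0.001], [0.0, 0.001, -1.0]]
wrist_force: [-0.5, -0.0, -2.2]
gripper_width: 0.0134
```

Run:
```python
from h import *
s=env.state();print(s["time"],s["tcp_pos"])
print(rel([.561,-.196,.2],down(93.4)).round(4))
```

```text
24.5 [0.47712081 0.04545322 0.26611899]
[-0.246  -0.0694  0.066   0.0014 -0.0006  0.5496]
```

Call:
move_arm(targets="-0.01 -0.003 0 0 0 0.02; -0.03 -0.009 0 0 0 0.06; -0.055 -0.016 0 0 0 0.12; -0.085 -0.024 0 0 0 0.19; -0.115 -0.032 0.01 0 0 0.26; -0.145 -0.041 0.025 0 0 0.33; -0.175 -0.05 0.04 0 0 0.4; -0.205 -0.058 0.052 0 0 0.46; -0.23 -0.065 0.06 0 0 0.515; -0.246 -0.069 0.066 0 0 0.55")

```text
time: 25.5
tcp_pos: [0.5607, -0.1978, 0.1972]
tcp_rot: [[-0.055, 0.998, -0.001], [0.998, 0.055, -0.001], [-0.001, -0.001, -1.0]]
wrist_force: [-0.6, 0.5, -3.4]
gripper_width: 0.0128
```

Run:
```python
from h import *
W=frame("wrist");cv2.imwrite("pics/w12.png",W["color"][:,:,::-1])
s=env.state();print(s["time"],s["tcp_pos"])
print(rel([.561,-.198,.085],down(93.4)).round(4))
```

```text
25.55 [ 0.56116826 -0.19945448  0.19632661]
[ 0.0017  0.      0.1113 -0.0011  0.0024 -0.0061]
```

View pics/w12.png

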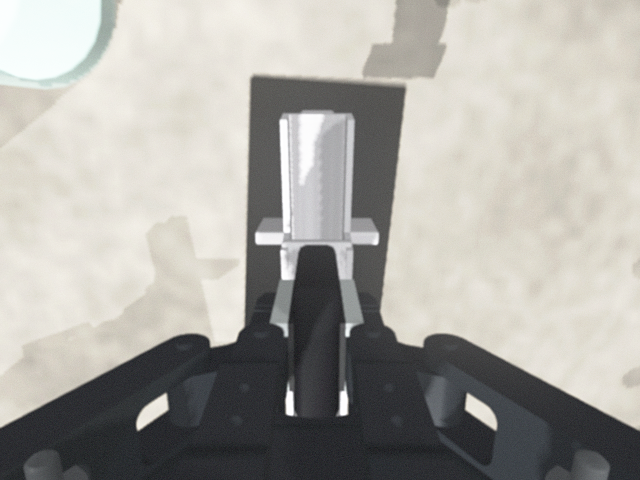

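Call:
move_arm(targets="0 0 0.006 0 0 0; 0 0 0.018 0 0 0; 0 0 0.032 0 0 0; 0 0 0.048 0 0 0; 0 0 0.064 0 0 0; 0 0 0.08 0 0 0; 0 0 0.094 0 0 0; 0 0 0.104 0 0 0; 0 0 0.111 0 0 0; 0 0 0.113 0 0 0")

```text
time: 26.55
tcp_pos: [0.5602, -0.1947, 0.0845]
tcp_rot: [[-0.06, 0.998, -0.001], [0.998, 0.06, 0.001], [0.001, -0.001, -1.0]]
wrist_force: [-0.1, 0.2, -2.1]
gripper_width: 0.0129
```

```bash
python3 st.py;python3 - <<'E'
from h import *
print(rel([.561,-.197,.0725],down(93.4)).round(4))
E
```

```text
26.7 [ 0.561  -0.1955  0.0858] [ 0.07 -0.09 -2.87  0.03  0.01  0.01]
[-0.0014 -0.0001  0.0133  0.0007  0.0003 -0.0001]
```

Call:
move_arm(targets="0 0 0.004 0 0 0; 0 0 0.008 0 0 0; 0 0 0.011 0 0 0; 0 0 0.0125 0 0 0; 0 0 0.0135 0 0 0; 0 0 0.014 0 0 0; 0 0 0.014 0 0 0; 0 0 0.014 0 0 0; 0 0 0.014 0 0 0; 0 0 0.014 0 0 0")

```text
time: 27.7
tcp_pos: [0.5608, -0.1956, 0.0714]
tcp_rot: [[-0.059, 0.998, 0.0], [0.998, 0.059, -0.0], [-0.0, 0.0, -1.0]]
wrist_force: [-0.0, -0.8, -2.3]
gripper_width: 0.013
```

```bash
python3 st.py
```

```text
27.85 [ 0.5608 -0.1956  0.0714] [-0.25 -0.27 -2.7   0.01 -0.02 -0.01]
```

Call:
move_arm(targets="0 0 0.0003 0 0 0; 0 0 0.0006 0 0 0; 0 0 0.0008 0 0 0; 0 0 0.0008 0 0 0; 0 0 0.0008 0 0 0; 0 0 0.0008 0 0 0; 0 0 0.0008 0 0 0; 0 0 0.0008 0 0 0; 0 0 0.0008 0 0 0; 0 0 0.0008 0 0 0")

```text
time: 28.85
tcp_pos: [0.5609, -0.1956, 0.0713]
tcp_rot: [[-0.059, 0.998, 0.001], [0.998, 0.059, -0.0], [-0.0, 0.001, -1.0]]
wrist_force: [-1.3, 0.8, 4.5]
gripper_width: 0.0134
```

```bash
python3 st.py
```

```text
29.0 [ 0.561  -0.1956  0.0714] [-1.6   0.82  5.44  0.24  0.54  0.  ]
```

Feet are on the mat. Opening the gripper.

Call:
move_arm(targets="0 0 0 0 0 0; 0 0 0 0 0 0; 0 0 0 0 0 0; 0 0 0 0 0 0; 0 0 0 0 0 0; 0 0 0 0 0 0; 0 0 0 0 0 0; 0 0 0 0 0 0; 0 0 0 0 0 0; 0 0 0 0 0 0", hand=0)

```text
time: 30.0
tcp_pos: [0.5607, -0.1955, 0.0705]
tcp_rot: [[-0.059, 0.998, 0.0], [0.998, 0.059, 0.0], [0.0, 0.0, -1.0]]
wrist_force: [-0.2, -0.1, -0.5]
gripper_width: 0.0856
```

Call:
move_arm(targets="0 0 -0.005 0 0 0; 0 0 -0.012 0 0 0; 0 0 -0.022 0 0 0; 0 0 -0.034 0 0 0; 0 0 -0.05 0 0 0; 0 0 -0.07 0 0 0; 0 0 -0.09 0 0 0; 0 0 -0.11 0 0 0; 0 0 -0.13 0 0 0; 0 0 -0.14 0 0 0")

```text
time: 31.0
tcp_pos: [0.5618, -0.196, 0.2138]
tcp_rot: [[-0.059, 0.998, 0.004], [0.998, 0.059, -0.002], [-0.002, 0.004, -1.0]]
wrist_force: [0.4, 0.5, -0.0]
gripper_width: 0.0851
```

Run:
```python
from h import *
W=frame("wrist");S=frame("side");T=frame("top")
cv2.imwrite("pics/w13.png",W["color"][:,:,::-1]);cv2.imwrite("pics/s13.png",S["color"][:,:,::-1]);cv2.imwrite("pics/t13.png",T["color"][:,:,::-1])
s=env.state();print(s["time"],s["tcp_pos"],s["gripper_width"])
P=cloud(W).reshape(-1,3);h=P[(P[:,2]>.098)&(P[:,2]<.118)&(abs(P[:,0]-.561)<.04)&(abs(P[:,1]+.197)<.06)]
print(np.median(h,0),cv2.minAreaRect(np.float32(h[:,:2]*1000)))
```

```text
31.15 [ 0.56126687 -0.19578109  0.21139517] 0.08550336803770182
[ 0.56108447 -0.19379796  0.10828848] ((561.3146362304688, -195.50279235839844), (13.949591636657715, 44.12869644165039), 2.932833194732666)
```

View pics/w13.png

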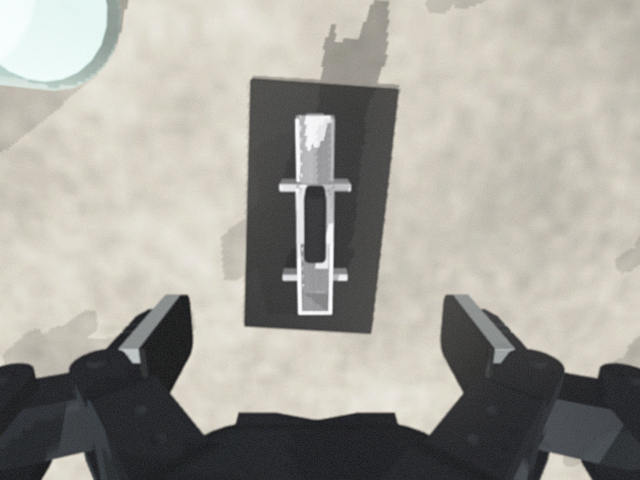

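View pics/s13.png

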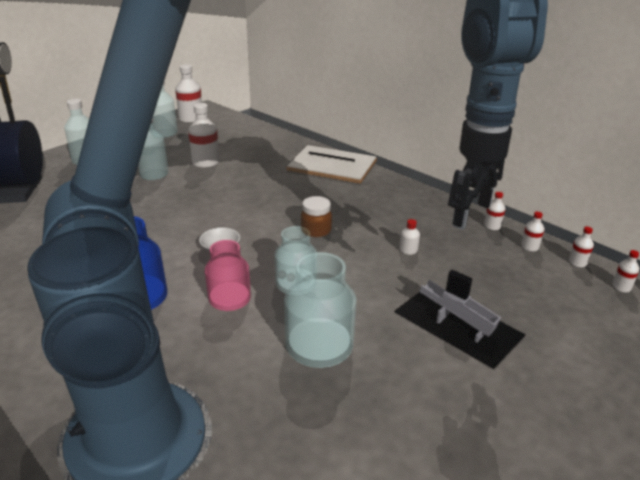

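View pics/t13.png

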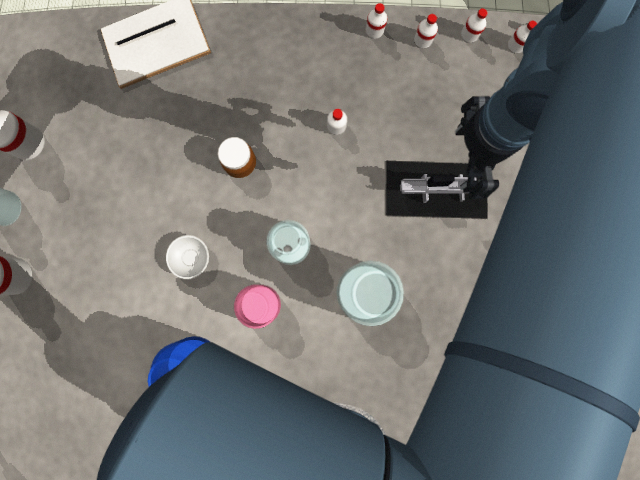

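The scoop is empty and upright on the mat. The bottle is where it was at (289,242), with the balls inside, and the bystanders are unmoved. Handing in.

Run:
```python
from bench import env
print(env.hand_in(), env.state()["time"])
```

```text
the job is handed in; nothing more can be done
the job is handed in; nothing more can be done
```

All three balls are in the smaller clear bottle, and the empty scoop is back on its feet on the mat. I handed the job in at about 31 s; no verdict is given.

**What I did:**
- I lifted the scoop level by its handle and lowered it until the wrist force rose by about 6–7 N. The lip was then about 12 mm behind the mouth's centre and, worked out from the arm's position, about 6 mm below the rim.
- I held it there for more than a second, then tilted slowly to 16° with the lip kept in the mouth until the balls had rolled in.
- I withdrew upward, levelled the scoop, set it back on the mat and let go.

**Last checks:**
- **Balls:** the wrist view showed three balls on the bottle floor while the scoop was still tilted, and the trough was empty afterwards.
- **Scoop:** the handle stands within 1 mm of where it started, with its top at its starting height (108 mm).
- **Bottle and bystanders:** by eye in the top and side views, the bottle is upright in its place and the jar, vial and dish have not moved.
- **Gripper:** open and clear of everything, about 140 mm above where it let go.

**Limits:** no check failed. The measurements of the mouth's centre from the different cameras differed by 1–2 mm. While the scoop was level over the bottle, the balls could not be seen at the rear of the trough. One ball appeared at the front only once the tilt had passed about 12°.

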